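# Compress the belt tensioner of a sole sander for a belt change

## Task

The sanding belt is off and a new one is about to go on. Take the wooden packing block out of the gap behind the tensioner arm and put it in the steel tray, then push the sprung tensioner arm back until its ratchet clicks and on until it is well past the click, with the spring load on you and not on the pawl. Finish while still holding the arm compressed there, and do not disturb the other things on the bench.

Things in the scene. Friction and masses are not known exactly. Their poses are not given: they have to be found in the camera images.
- unit: Belt-tensioner unit fixed to the bench, on a grey base plate 250 (x) x 300 (y) x 12 mm. Origin: centre of its underside, on the bench. x: from the arm to the stop bracket (direction of compression); y: to the pivot and pawl end; z up. The arm reaches from the pivot towards -y. A black drive drum (60 mm across, 68 mm high) stands at x 88, y 75 mm. All is lower than 76 mm.
- stop (a point): Centre of the stop bracket's face (towards the arm): low steel block 50 mm wide, top 38 mm above the bench. The packing block stands between it and the arm; with the block there the arm cannot reach its click.
- pivot (a point): The arm's vertical pivot axis, at the plate's top, at x 0, y 45 mm of the unit. At joint value 0 the arm leans 0.28 rad from the unit's -y direction towards its -x. The arm is an aluminium bar 16 mm wide, top 40 mm above the bench; 116 mm from the pivot it carries a black upright idler roller, 36 mm across, top 74 mm above the bench with its axle.
- tensioner (a joint): Angle of the sprung arm (rad): 0 = out at rest; grows as it is pushed back towards the stop bracket (anticlockwise from above); 0.55 = fully back. The spring pushes towards 0: about 4 N at the tab at 0, 7 N fully back. The pawl clicks in at about 0.36; if let go then, the arm drops to about 0.35 and hangs on the pawl. Well past the click: 0.40 or more.
- tab (a point): Centre of the outer face (the one to push, facing away from the stop bracket) of the push tab: upright aluminium plate at the arm's free end, 40 mm wide along the arm, 10 mm thick, 24 to 70 mm above the bench. The point is 47 mm above the bench, 165 mm along the arm from the pivot axis, and moves with the arm. Push square on, following the arc; it can also be pinched.
- pawl (a joint): Ratchet pawl, a small spring-loaded slider (m) beside the arm's tail at the pivot end: 0 = fully in; the arm's tooth lifts it to about 0.005 on the way and it snaps back to 0 at the click. It needs no handling.
- block_mid (a point): Centre of the loose packing block of pale wood, 34 (x) x 40 (y) x 80 (z) mm, about 0.12 kg, standing upright on the base plate in the gap between arm and stop bracket, its underside 12 mm above the bench. Its upper half stands free above the arm and bracket; its x axis points across the gap, its two y faces are free to grip.
- tray_in (a point): Centre of the inner floor (4 mm above the bench) of the open steel tray, 130 (x) x 110 (y) mm outside, walls 4 mm thick, 30 mm high, fixed to the bench on one side of the unit. The block may stand or lie in it.
- tin: Bystander: closed round tin, 100 mm across, 36 mm high, on the other side of the unit from the tray. Origin at its underside.
- hammer: Bystander: hammer lying behind on the left.
- screwdriver: Bystander: screwdriver lying in front on the left.
- jar: Bystander: jar 68 mm across, 90 mm high, on the right.
- brush: Bystander: brush lying in front on the right.
- last: Bystander: wooden shoe last, about 200 mm long, 85 mm high, on the left.
- cup: Bystander: white cup, 90 mm high, on the right.
Mind the look-alikes: they are no part of the job. What is shaped like the part that bears tray_in but yellow is not meant.

How it is judged (in metres and radians):
On the way, in this order (a step that is already met when the one before it is completed fails the run):
1. the packing block is in the tray and let go (x of block_mid in the frame of tray_in between -0.06 and 0.06 m and y of block_mid in the frame of tray_in between -0.05 and 0.05 m and z of block_mid in the frame of tray_in below 0.046 m and contact force between the fingers and block below 0.1 N and linear speed of block below 0.03 m/s), for 0.2 s.
2. the arm has been pushed past the click and the pawl has dropped in (value of joint tensioner above 0.385 rad and value of joint pawl below 0.002 m), for 0.2 s.
At the end, for the whole second after the job is handed in: The block rests untouched in the tray (centre within 60 x 50 mm of the tray's centre, under 46 mm above its floor); the fingers hold the arm still with over 2 N at more than 0.385 rad, beyond the 0.35 where the pawl would hold it, and the pawl is in (under 2 mm) (all of step 1 and all of step 2 and contact force between the fingers and tensioner above 2 N and velocity of joint tensioner between -0.1 and 0.1 rad/s); the arm keeps its last pose, push and grip.
It fails at once if another thing on the bench (tin, hammer, screwdriver, jar, brush, last or cup) is moved more than 30 mm (distance of any of tin, hammer, screwdriver, jar, brush, last, cup from where it was at the start of the episode above 0.03 m).
It also fails if it takes over 54 s, if anything falls off the work surface, if the arm or the gripper's body presses on something with over 40 N, if the wrist force passes 120 N, or if a joint passes its speed limit or range.

## Robot

A 6-joint arm with a two-finger parallel gripper is mounted at the origin on the work surface. World frame = base frame: x ahead of the robot, y to its left, z up, the work surface at z = 0. Lengths are in mm, angles in rad, forces in N, time in s.
With the tool pointing down it reaches from about 275 to 825 mm from the base axis. Payload 4.9 kg.
Tool frame: the origin (TCP) lies between the finger pads; the fingertips stand 8 mm ahead of it and the grasp point (between the pads) lies 11 mm behind it; y points along the fingers, x is the direction in which the jaws open and shut, and the axes are right-handed (so a half turn about y gives the same grasp; the last joint's range is limited). The gripper opens to 85 mm and grips with 20 to 120 N. Pads are 22 mm wide; open, the fingers measure 114 mm over their backs; the gripper's body (76 mm by 85 mm) begins 54 mm behind the grasp point. The pads swing forward as they close: fully open they stand 13 mm farther back than shut.
Start: joints at [1.044, 0.326, -0.193, 1.052, 0, 1.437], TCP at [210.523, 508.132, 239.281] pointing down, gripper open.
Joint ranges: [-2.65, 2.65], [-0.97, 1.79], [-1.3, 1.35], [-1.93, 2.1], [-1.47, 1.37], [-3.14, 3.14]. Speed limits (rad/s): [2.57, 2.57, 3.14, 3.14, 3.14, 3.14].

## Interface

Orientations are given as a unit quaternion [w, x, y, z].
In Python, from bench import robot, capture, camera_params, job gives the robot as it stands. The module is installed in compiled form; this text tells all that it offers.
- The arm moves only by the tool arm_command, never from a script. Its argument "increments" is a list of rows, each an object of numbers: "tx", "ty", "tz": the shift along the world's x, y, z scaled (see below); "yaw": the turn about the world's z scaled (see below). A call has 1 to 5 rows; each row shifts and turns the pose as measured when the row begins; what a row does not reach is not made up. The controller multiplies each number of a shift by 0.06 m and each number of a turn by 0.15 rad. A row lasts 1/8 s, in which the tool goes at most 62.5 mm and 10.7 degrees, less where a joint would pass 70% of its speed; a pose out of reach is approached as far as the arm can. A call with a number of a shift or a turn outside -1 to 1 is refused whole. A call with a gripper value outside its range is refused whole. "gripper" is the gripper's target within -1 to 1 (fully open at 1, half-way at 0, shut at -1), set as the call begins (left out, the last holds). The fingers move at their own pace and stop on an object; "grip_force" is the grip in N (left out, the last holds). Time passes only in rows, so rows that do not move let the fingers close. It gives the time, the measured TCP pose, the force and the opening at its end, in the units of the state.
- robot.get_obs(): the state, without advancing time (a new reading comes with each control period).
- capture(name): name is "scene" or "side" or "wrist"; returns the picture (400x640x3 uint8, blue, green, red); there is no depth.
- camera_params(name): a dict with "camera_matrix" (3x3 intrinsics, pixels), "position" and "attitude" of the camera in the world. Camera axes: x right, y down, z forward; pixel columns grow to the right and rows downward; lengths in mm; the calibration is good to about 2 mm. A picture is of the moment at which its call begins: read the wrist's pose just before it. camera_params takes no time and is no camera call; for the wrist camera it gives the pose at the moment of the call.
- job.hand_in(): hands the job in, once; it reports no verdict.
The state is a dict: "t": time; "qpos": joint angles; "joint_vel": joint speeds; "effort": joint torques, N m; "ee_pos": TCP position; "ee_rot": TCP orientation; "contact_force": force on the tool from outside, world axes, zero at the start; "torque": the same for the moment, N m; "grip_width": finger opening in mm.
Only numpy, scipy, OpenCV 4.12 (cv2) and the standard library are available. Lean on these libraries where they do the work, as an engineer would, in place of code of your own. Each camera call takes 0.05 s, during which the arm holds its last target. There are 200 camera calls.

## Working session

There is one attempt and no reset: what is moved stays moved. The work goes in short steps, Python scripts to look and compute and a tool call to move; the robot and the scene stay as the last step left them, time stands still between calls to the robot, and variables do not carry over. Pictures are saved under pics/ and viewed, about 8 in all and at most 12, crops included, and the job is handed in when it is done.

Besides the shell and the picture viewer there is one more tool, called after ">>>" as name(argument=value, ...) on one line, values as JSON. arm_command: Moves the arm, as the interface text tells. Its arguments: {"type":"object","properties":{"increments":{"type":"array","items":{"type":"object","properties":{"tx":{"type":"number","minimum":-1,"maximum":1},"ty":{"type":"number","minimum":-1,"maximum":1},"tz":{"type":"number","minimum":-1,"maximum":1},"yaw":{"type":"number","minimum":-1,"maximum":1}}}},"gripper":{"type":"number"},"grip_force":{"type":"number"}},"required":["increments"]}

```bash
mkdir -p pics
python3 - <<'E'
from bench import robot, capture, camera_params
import cv2
o=robot.get_obs();print(o)
for n in ("scene","side"):
    p=camera_params(n);print(n,p)
    cv2.imwrite(f"pics/{n}0.png",capture(n))
E
```

```text
{'t': 0.0, 'qpos': array([ 1.04379826e+00,  3.26975460e-01, -1.93564631e-01,  1.05198898e+00,
        1.40412085e-05,  1.43662100e+00]), 'joint_vel': array([-0.00110549,  0.00052247,  0.00040115, -0.00046643, -0.00106731,
        0.00140426]), 'effort': array([ 1.26230076e-03, -4.43393719e+01,  2.62443405e+01,  1.53648877e-02,
       -1.01956033e-05,  1.78683871e-05]), 'ee_pos': array([210.23041842, 507.63543713, 238.49192677]), 'ee_rot': array([-0.58769721,  0.58822653,  0.39225845, -0.3933635 ]), 'contact_force': array([0.19686552, 0.67497595, 0.28886646]), 'torque': array([-0.00675651, -0.01980192, -0.01062744]), 'grip_width': 85.34002964346213}
scene {'camera_matrix': array([[404.80997648,   0.        , 317.58958687],
       [  0.        , 404.80997648, 201.66487191],
       [  0.        ,   0.        ,   1.        ]]), 'position': array([1280.5878759 ,  270.25585419,  954.00407279]), 'attitude': array([-0.21573608,  0.55214332,  0.74497828, -0.30594617])}
side {'camera_matrix': array([[401.08112629,   0.        , 317.26294683],
       [  0.        , 401.08112629, 202.8702068 ],
       [  0.        ,   0.        ,   1.        ]]), 'position': array([  450.15856297, -1028.66698745,   730.31483112]), 'attitude': array([-0.48406987,  0.87452776, -0.02953794,  0.00225299])}
```

View pics/scene0.png

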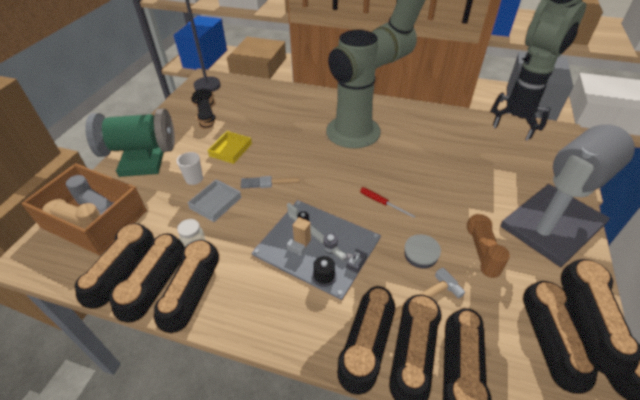

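View pics/side0.png

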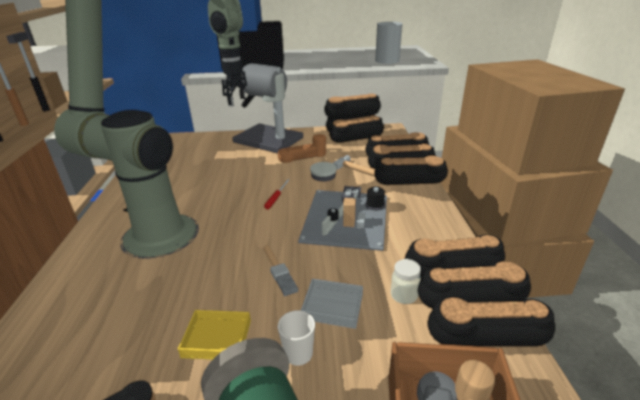

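Scene view: grey unit plate near (316,248) with pale block at (301,232), drum (324,268), roller (303,215); grey tray (214,200); yellow decoy (230,148); tin (422,250). The side view agrees with this: block (350,210), tray (333,302).

```bash
cat > h.py <<'E'
import numpy as np, cv2
from bench import robot, capture, camera_params
from scipy.spatial.transform import Rotation as R
def rot(q): return R.from_quat([q[1],q[2],q[3],q[0]]).as_matrix()
def ray(p,uv):
    d=np.linalg.inv(p["camera_matrix"])@np.array([uv[0],uv[1],1.]);return np.array(p["position"]),rot(p["attitude"])@d
def onz(p,uv,z):
    o,d=ray(p,uv);return o+d*(z-o[2])/d[2]
def proj(p,X):
    c=rot(p["attitude"]).T@(np.array(X)-p["position"]);c=p["camera_matrix"]@c;return c[:2]/c[2]
E
python3 - <<'E'
from h import *
p=camera_params("scene");im=cv2.imread("pics/scene0.png")
for n,uv,z in [("pl_a",(301,204),12),("pl_b",(380,238),12),("pl_c",(338,294),12),("pl_d",(253,252),12),("tray",(214,201),4),("tin",(422,246),36),("drumtop",(324,262),80),("blocktop",(302,224),92)]:
    print(n,onz(p,uv,z).round())
s=camera_params("side")
for n,uv,z in [("blocktop",(350,195),92),("tray",(333,302),4),("drum",(376,190),80)]: print("side",n,onz(s,uv,z).round())
a=cv2.resize(im[170:310,170:400],None,fx=3.4,fy=3.4,interpolation=cv2.INTER_CUBIC)
cv2.imwrite("pics/crop1.png",a)
E
```

```text
pl_a [443. -63.  12.]
pl_b [508. 208.  12.]
pl_c [727. 138.  12.]
pl_d [ 664. -134.   12.]
tray [ 503. -344.    4.]
tin [523. 329.  36.]
drumtop [685.  87.  80.]
blocktop [587.  -7.  92.]
side blocktop [592.  24.  92.]
side tray [ 508. -330.    4.]
side drum [681.  67.  80.]
```

View pics/crop1.png

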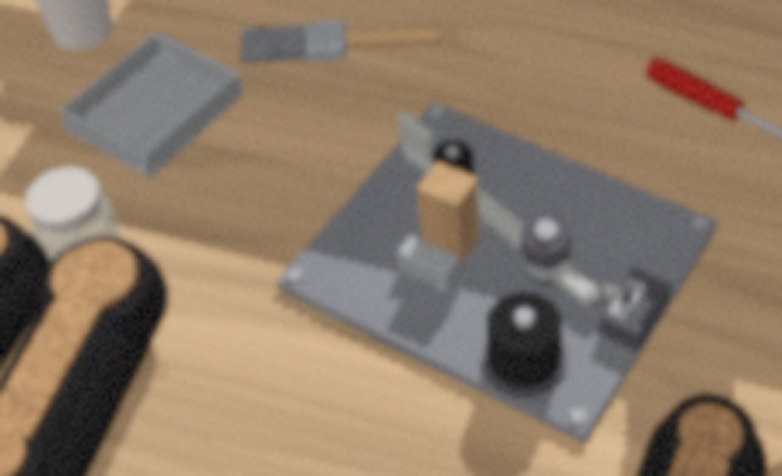

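Crop: plate corners in full pixels are about (297,200), (381,236), (341,299) and (252,255). The tab is at (292,211), the block top near (302,221), the tray rim centre (214,200), all clear of the brush. Next I fit the unit and tray poses.

Run:
```python
from h import *
p=camera_params("scene")
c=lambda u,v:(170+u/3.4,170+v/3.4)
P=np.array([onz(p,c(*q),12)[:2] for q in [(432,103),(716,224),(583,438),(280,288)]])
M=np.array([(-125,-150),(-125,150),(125,150),(125,-150)],float)
def fit(M,P):
    r,_=R.align_vectors(np.c_[P-P.mean(0),np.zeros(len(P))],np.c_[M-M.mean(0),np.zeros(len(M))]);y=r.as_euler("xyz")[2]
    S=r.as_matrix()[:2,:2];t=P.mean(0)-S@M.mean(0);return y,t,np.linalg.norm(M@S.T+t-P,axis=1)
y,t,e=fit(M,P);print("unit",y,t,e)
T=np.array([onz(p,c(*q),30)[:2] for q in [(155,35),(241,85),(150,160),(63,112)]])
print("tray corners(rim 30)",T.round(), [np.linalg.norm(T[i]-T[i-1]).round() for i in range(4)],T.mean(0))
S=np.array([[np.cos(y),-np.sin(y)],[np.sin(y),np.cos(y)]])
W=lambda *q:(t+S@np.array(q)).round(1)
print("pivot",W(0,45),"drum",W(88,75))
for n,q,z in [("blocktop",(449,180),92),("tabtop",(412,125),70),("roller",(453,148),74),("drum",(524,317),80)]:
    X=onz(p,c(*q),z)[:2];print(n,X.round(),"unit",(S.T@(X-t)).round())
a=.28
print("tab0", W(-165*np.sin(a),45-165*np.cos(a)),"rol",(-116*np.sin(a),45-116*np.cos(a)))
```

```text
unit -0.2269924773900079 [585.45694511  36.56462543] [1.25546269 4.05150208 4.8661306  5.93417128]
tray corners(rim 30) [[ 436. -368.]
 [ 476. -256.]
 [ 587. -295.]
 [ 556. -402.]] [np.float64(125.0), np.float64(119.0), np.float64(118.0), np.float64(111.0)] [ 513.38259968 -330.29138157]
pivot [595.6  80.4] drum [688.1  89.8]
blocktop [583.  -8.] unit [  7. -44.]
tabtop [513. -67.] unit [ -47. -117.]
roller [533. -22.] unit [-38. -69.]
drum [689.  89.] unit [89. 74.]
tab0 [515.5 -63.8] rol (np.float64(-32.057255233437196), np.float64(-66.48243084404942))
```

```bash
cat >> h.py <<'E'
def state():
    o=robot.get_obs();m=rot(o["ee_rot"]);print("t",round(o["t"],2),"pos",o["ee_pos"].round(1),"xax",m[:,0].round(3),"ang",np.arctan2(m[1,0],m[0,0]).round(3),"z",m[:,2].round(2),"F",o["contact_force"].round(1),"w",round(o["grip_width"],1),"q6",o["qpos"][5].round(2));return o
E
python3 -c "
from h import *
state();p=camera_params('wrist');print(p['position'],rot(p['attitude']).round(2),p['camera_matrix'])"
```

```text
t 0.1 pos [210.3 507.7 238.6] xax [ 0.383  0.924 -0.002] ang 1.178 z [-0.92  0.38  0.  ] F [-0.5 -1.1 -0.2] w 85.5 q6 1.44
[137.50357022 537.86663351 373.48849566] [[ 0.38  0.88  0.28]
 [ 0.92 -0.36 -0.12]
 [-0.    0.31 -0.95]] [[281.1164523    0.         320.90228972]
 [  0.         281.1164523  196.30314148]
 [  0.           0.           1.        ]]
```

>>> arm_command(increments=[{"tx": 0.57,"ty": -0.78,"yaw": 0.5},{"tx": 0.57,"ty": -0.78,"yaw": 0.6},{"tx": 0.57,"ty": -0.78},{"tx": 0.57,"ty": -0.78},{"tx": 0.57,"ty": -0.78}], gripper=0.5)

```text
invalid input
```

>>> arm_command(increments=[{"tx": 0.57,"ty": -0.78},{"tx": 0.57,"ty": -0.78},{"tx": 0.57,"ty": -0.78},{"tx": 0.57,"ty": -0.78},{"tx": 0.57,"ty": -0.78}])

```text
invalid input
```

>>> arm_command(increments=[{"tx": 0.57,"ty": -0.78,"tz": 0,"yaw": 0.5},{"tx": 0.57,"ty": -0.78,"tz": 0,"yaw": 0.6},{"tx": 0.57,"ty": -0.78,"tz": 0,"yaw": 0},{"tx": 0.57,"ty": -0.78,"tz": 0,"yaw": 0},{"tx": 0.57,"ty": -0.78,"tz": 0,"yaw": 0}], gripper=0.5)

```text
t: 0.72
ee_pos: [382.3, 269.3, 236.7]
ee_rot: [-0.55, 0.55, 0.443, -0.445]
contact_force: [0.6, 1.7, 0.2]
grip_width: 63.9
```

>>> arm_command(increments=[{"tx": 0.57,"ty": -0.78,"tz": 0,"yaw": 0},{"tx": 0.57,"ty": -0.78,"tz": 0,"yaw": 0},{"tx": 0.57,"ty": -0.78,"tz": 0,"yaw": 0},{"tx": 0.57,"ty": -0.78,"tz": 0,"yaw": 0},{"tx": 0.5,"ty": -0.7,"tz": 0,"yaw": 0}])

```text
t: 1.35
ee_pos: [552.7, 31.2, 235.6]
ee_rot: [0.551, -0.55, -0.443, 0.445]
contact_force: [-0.1, 0.9, 0.3]
grip_width: 64.3
```

Run:
```python
from h import *
state();p=camera_params("wrist");im=capture("wrist");cv2.imwrite("pics/w1.png",im)
print(p["position"],proj(p,(583,-8,92)),proj(p,(585,36,12)))
```

```text
t 1.35 pos [552.7  31.2 235.6] xax [ 0.212  0.977 -0.002] ang 1.357 z [-0.98  0.21  0.  ] F [-0.1  0.9  0.3] w 64.3 q6 0.14
[475.99169546  47.85158481 370.70914092] [291.45163871 219.99079849] [329.89569407 191.68393356]
```

View pics/w1.png

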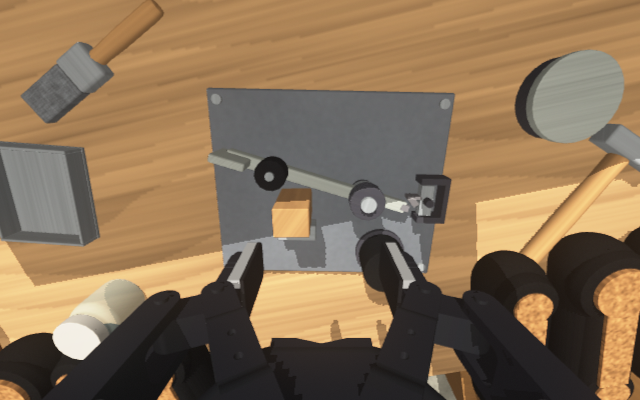

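Wrist view: block top face spans about (273..310, 206..237), within 2 px of the predicted (291,220). The plate's near corners are (208,89) and (453,94), and the tray is at the left edge.

Run:
```python
from h import *
p=camera_params("wrist");im=cv2.imread("pics/w1.png")
hsv=cv2.cvtColor(im,cv2.COLOR_BGR2HSV)
m=cv2.inRange(hsv,(8,70,190),(25,255,255));b=np.zeros_like(m);b[180:245,260:322]=m[180:245,260:322]
cs,_=cv2.findContours(b,cv2.RETR_EXTERNAL,cv2.CHAIN_APPROX_NONE);c=max(cs,key=cv2.contourArea);r=cv2.minAreaRect(c);print(r)
bp=np.array([onz(p,q,92)[:2] for q in cv2.boxPoints(r)]);print(bp.round(1),bp.mean(0).round(1))
for q in [(274,206),(310,206),(308,237),(273,237),(291.5,221.5)]: print(onz(p,q,92)[:2].round(1))
A,B=onz(p,(208,89),12),onz(p,(453,94),12);d=B-A;print("plate edge",A,B,np.linalg.norm(d),np.arctan2(d[1],d[0])-np.pi/2)
for n,q,z in [("tabtop",(230,157),70),("tabL",(209,155),70),("tabR",(250,163),70),("rol",(269,176),74),("pivtop",(369,204),60)]: print(n,onz(p,q,z).round(1))
for n,q,z in [("tr",(82,149),30),("tr",(97,241),30),("fl",(66,150),4),("fl",(79,236),4)]: print(n,onz(p,q,z).round(1))
```

```text
((290.2875061035156, 218.6884765625), (36.01120376586914, 36.8905029296875), 87.70938873291016)
[[ 5.621e+02 -2.970e+01]
 [ 5.689e+02  8.500e+00]
 [ 6.096e+02  4.000e-01]
 [ 6.027e+02 -3.940e+01]] [585.8 -15. ]
[567.7 -28.1]
[575.9   9. ]
[610.5  -1.4]
[602.3 -38.8]
[588.8 -14.5]
plate edge [432.64797462 -85.95678386  12.        ] [501.68452208 198.58122668  12.        ] 292.79331332064174 -0.23802723434270545
tabtop [510.3 -65.   70. ]
tabL [503.4 -86.4  70. ]
tabR [521.3 -45.9  70. ]
rol [538.8 -28.8  74. ]
pivtop [599.4  73.   60. ]
tr [ 466.3 -251.8   30. ]
tr [ 584.4 -290.9   30. ]
fl [ 462.  -295.5    4. ]
fl [ 579.5 -338.2    4. ]
```

>>> arm_command(increments=[{"tx": 0.57,"ty": -0.73,"tz": -0.2,"yaw": -0.14},{"tx": 0,"ty": 0,"tz": -0.8,"yaw": 0}])

```text
t: 1.65
ee_pos: [593.7, -19.1, 177.8]
ee_rot: [-0.553, 0.561, 0.437, -0.435]
contact_force: [0.0, 0.6, -0.9]
grip_width: 64.0
```

```bash
python3 -c "
from h import *
state()"
```

```text
t 1.65 pos [593.7 -19.1 177.8] xax [ 0.241  0.971 -0.005] ang 1.328 z [-0.97  0.24 -0.01] F [ 0.   0.6 -0.9] w 64.0 q6 0.09
```

>>> arm_command(increments=[{"tx": -0.11,"ty": 0.1,"tz": -0.6,"yaw": 0.04},{"tx": 0,"ty": 0,"tz": -0.7,"yaw": 0},{"tx": 0,"ty": 0,"tz": -0.4,"yaw": 0}])

```text
t: 2.02
ee_pos: [584.5, -13.3, 69.7]
ee_rot: [-0.554, 0.558, 0.436, -0.437]
contact_force: [0.3, -0.4, -0.2]
grip_width: 64.0
```

Run:
```python
from h import *
state();cv2.imwrite("pics/w2.png",capture("wrist"))
```

```text
t 2.02 pos [584.5 -13.3  69.7] xax [ 0.237  0.972 -0.005] ang 1.332 z [-0.97  0.24 -0.  ] F [ 0.3 -0.4 -0.2] w 64.0 q6 0.09
```

View pics/w2.png

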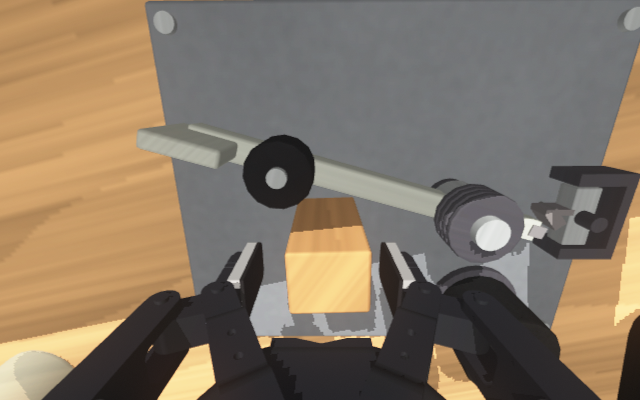

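The fingers straddle the block (block top 287–371, pads at 262 and 380) and it is aligned. Closing.

>>> arm_command(increments=[{"tx": 0.03,"ty": 0,"tz": -0.03,"yaw": 0},{"tx": 0,"ty": 0,"tz": 0,"yaw": 0},{"tx": 0,"ty": 0,"tz": 0,"yaw": 0}], gripper=-0.3, grip_force=35)

```text
t: 2.45
ee_pos: [585.2, -12.8, 66.4]
ee_rot: [-0.554, 0.558, 0.436, -0.438]
contact_force: [0.4, 0.5, -0.2]
grip_width: 39.6
```

>>> arm_command(increments=[{"tx": 0,"ty": 0,"tz": 0.2,"yaw": 0},{"tx": 0,"ty": 0,"tz": 0.6,"yaw": 0},{"tx": 0,"ty": 0,"tz": 0.8,"yaw": 0},{"tx": 0,"ty": 0,"tz": 0.3,"yaw": 0}])

```text
t: 2.95
ee_pos: [585.0, -12.8, 187.2]
ee_rot: [-0.554, 0.558, 0.436, -0.438]
contact_force: [-0.8, 0.2, -1.2]
grip_width: 39.9
```

>>> arm_command(increments=[{"tx": -0.2,"ty": -0.6,"tz": 0,"yaw": -0.3},{"tx": -0.2,"ty": -0.85,"tz": 0,"yaw": -0.3},{"tx": -0.2,"ty": -0.85,"tz": 0,"yaw": 0},{"tx": -0.2,"ty": -0.85,"tz": 0,"yaw": 0},{"tx": -0.2,"ty": -0.85,"tz": 0,"yaw": 0}])

```text
t: 3.58
ee_pos: [527.7, -256.7, 199.0]
ee_rot: [-0.567, 0.581, 0.416, -0.41]
contact_force: [0.4, 0.5, -1.6]
grip_width: 40.3
```

```bash
python3 -c "
from h import *
state()"
```

```text
t 3.58 pos [ 527.7 -256.7  199. ] xax [ 0.318  0.948 -0.005] ang 1.247 z [-0.95  0.32 -0.02] F [ 0.4  0.5 -1.6] w 40.3 q6 -0.26
```

>>> arm_command(increments=[{"tx": -0.14,"ty": -0.65,"tz": 0,"yaw": 0},{"tx": -0.13,"ty": -0.54,"tz": 0,"yaw": 0},{"tx": 0,"ty": 0,"tz": 0,"yaw": 0}])

```text
t: 3.95
ee_pos: [510.2, -335.2, 204.0]
ee_rot: [-0.566, 0.585, 0.414, -0.408]
contact_force: [0.7, 0.9, -0.8]
grip_width: 40.0
```

Run:
```python
from h import *
state();p=camera_params("wrist");cv2.imwrite("pics/w3.png",capture("wrist"));print(proj(p,(511,-328,4)))
```

```text
t 3.95 pos [ 510.2 -335.2  204. ] xax [ 0.324  0.946 -0.008] ang 1.241 z [-0.95  0.32 -0.03] F [ 0.7  0.9 -0.8] w 40.0 q6 -0.37
[328.1404972 167.430866 ]
```

View pics/w3.png

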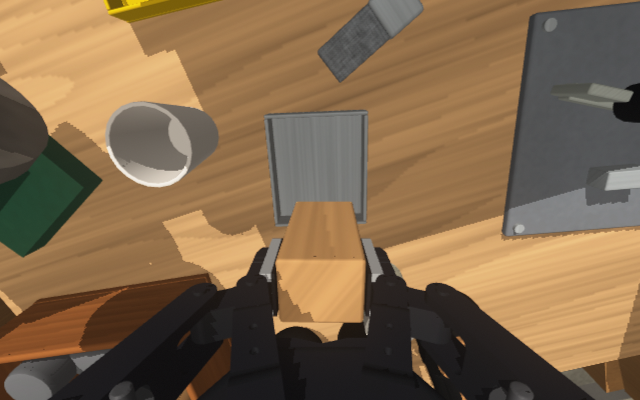

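Block held; the grey tray's rim corners are at (266,114), (368,111), (366,222) and (276,223), and it sits aligned with the jaws.

Run:
```python
from h import *
p=camera_params("wrist")
T=np.array([onz(p,q,30)[:2] for q in [(266,114),(368,111),(366,222),(276,223)]]);print(T.round(1),T.mean(0))
print(onz(p,(320,167),4),onz(p,(320,167),30))
```

```text
[[ 429.7 -368.8]
 [ 461.3 -266.6]
 [ 583.1 -303.1]
 [ 549.9 -405.7]] [ 505.96759651 -336.0591749 ]
[ 507.62847062 -335.74120908    4.        ] [ 501.78154578 -333.46287121   30.        ]
```

>>> arm_command(increments=[{"tx": -0.05,"ty": 0,"tz": -0.7,"yaw": 0},{"tx": 0,"ty": 0,"tz": -0.8,"yaw": 0},{"tx": 0,"ty": 0,"tz": -0.5,"yaw": 0},{"tx": 0,"ty": 0,"tz": -0.15,"yaw": 0}])

```text
t: 4.5
ee_pos: [510.4, -330.5, 77.2]
ee_rot: [-0.562, 0.585, 0.418, -0.409]
contact_force: [-1.0, 0.5, -0.2]
grip_width: 39.9
```

>>> arm_command(increments=[{"tx": -0.04,"ty": -0.05,"tz": -0.2,"yaw": 0},{"tx": 0,"ty": 0,"tz": -0.08,"yaw": 0},{"tx": 0,"ty": 0,"tz": 0,"yaw": 0}])

```text
t: 4.88
ee_pos: [509.7, -333.5, 62.1]
ee_rot: [-0.561, 0.586, 0.418, -0.409]
contact_force: [-1.1, 0.5, -1.1]
grip_width: 39.8
```

>>> arm_command(increments=[{"tx": 0,"ty": 0,"tz": -0.05,"yaw": 0},{"tx": 0,"ty": 0,"tz": -0.03,"yaw": 0},{"tx": 0,"ty": 0,"tz": 0,"yaw": 0}])

```text
t: 5.25
ee_pos: [510.7, -334.4, 58.7]
ee_rot: [-0.56, 0.587, 0.419, -0.408]
contact_force: [-0.4, 0.0, -0.9]
grip_width: 39.8
```

>>> arm_command(increments=[{"tx": 0,"ty": 0,"tz": -0.02,"yaw": 0},{"tx": 0,"ty": 0,"tz": 0,"yaw": 0}])

```text
t: 5.5
ee_pos: [510.7, -334.5, 57.6]
ee_rot: [-0.56, 0.587, 0.419, -0.408]
contact_force: [0.2, -0.6, -1.3]
grip_width: 39.8
```

>>> arm_command(increments=[{"tx": 0,"ty": 0,"tz": 0,"yaw": 0},{"tx": 0,"ty": 0,"tz": 0,"yaw": 0},{"tx": 0,"ty": 0,"tz": 0,"yaw": 0}], gripper=0.45)

```text
t: 5.88
ee_pos: [511.1, -334.9, 58.1]
ee_rot: [-0.559, 0.587, 0.419, -0.408]
contact_force: [0.4, 0.1, -0.1]
grip_width: 61.9
```

>>> arm_command(increments=[{"tx": 0,"ty": 0,"tz": 0.2,"yaw": 0},{"tx": 0,"ty": 0,"tz": 0.7,"yaw": 0},{"tx": 0,"ty": 0,"tz": 0.9,"yaw": 0},{"tx": 0,"ty": 0,"tz": 0.5,"yaw": 0}])

```text
t: 6.38
ee_pos: [509.2, -333.3, 199.5]
ee_rot: [-0.561, 0.586, 0.418, -0.409]
contact_force: [0.6, -0.3, -0.5]
grip_width: 61.8
```

Run:
```python
from h import *
state();p=camera_params("wrist");cv2.imwrite("pics/w4.png",capture("wrist"))
```

```text
t 6.38 pos [ 509.2 -333.3  199.5] xax [ 0.316  0.949 -0.009] ang 1.249 z [-0.95  0.32 -0.04] F [ 0.6 -0.3 -0.5] w 61.8 q6 -0.38
```

View pics/w4.png

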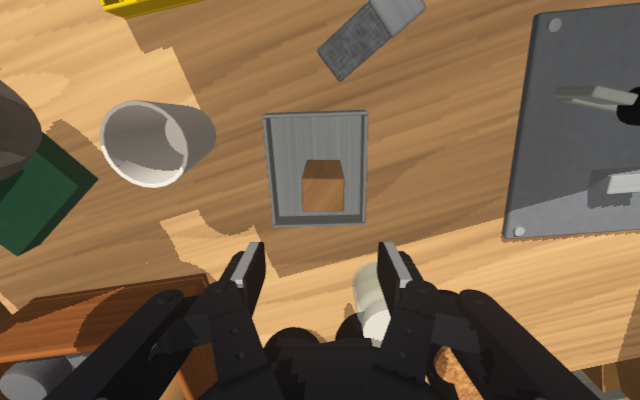

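Block stands upright in the steel tray at (323,187), released. Now to the tab, turning the jaws across it.

>>> arm_command(increments=[{"tx": 0,"ty": 0.6,"tz": 0,"yaw": 1},{"tx": 0,"ty": 0.85,"tz": 0,"yaw": 1},{"tx": 0,"ty": 0.85,"tz": 0,"yaw": 1},{"tx": 0,"ty": 0.85,"tz": 0,"yaw": 1},{"tx": 0,"ty": 0.85,"tz": 0,"yaw": 1}], gripper=0.1)

```text
t: 7.05
ee_pos: [512.1, -92.7, 209.5]
ee_rot: [-0.362, 0.392, 0.61, -0.586]
contact_force: [0.1, 0.3, -0.5]
grip_width: 46.9
```

>>> arm_command(increments=[{"tx": 0,"ty": 0.3,"tz": 0,"yaw": 1},{"tx": 0,"ty": 0,"tz": 0,"yaw": 1},{"tx": 0,"ty": 0,"tz": 0,"yaw": 1},{"tx": 0,"ty": 0,"tz": 0,"yaw": 1},{"tx": 0,"ty": 0,"tz": 0,"yaw": 0}])

```text
t: 7.68
ee_pos: [511.8, -69.4, 213.4]
ee_rot: [-0.162, 0.186, 0.701, -0.669]
contact_force: [0.1, -0.3, -0.4]
grip_width: 47.0
```

Run:
```python
from h import *
state();p=camera_params("wrist");cv2.imwrite("pics/w5.png",capture("wrist"));print(proj(p,(510,-65,70)),proj(p,(539,-29,74)))
```

```text
t 7.67 pos [511.8 -69.4 213.4] xax [-0.878  0.478 -0.021] ang 2.643 z [-0.48 -0.88 -0.05] F [ 0.1 -0.3 -0.4] w 47.0 q6 -1.38
[327.84565812 181.69108038] [319.74411765 223.33096773]
```

View pics/w5.png

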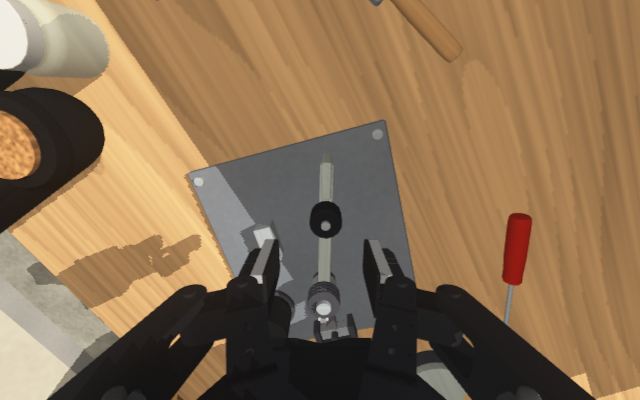

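The arm runs vertically in the picture (tab about (327,175), roller (325,220)), square to the jaws. I'll come lower and look again.

>>> arm_command(increments=[{"tx": 0,"ty": 0,"tz": -0.7,"yaw": 0},{"tx": 0,"ty": 0.05,"tz": -0.7,"yaw": 0},{"tx": 0,"ty": 0,"tz": -0.1,"yaw": 0}])

```text
t: 8.1
ee_pos: [513.2, -66.9, 123.8]
ee_rot: [-0.163, 0.19, 0.7, -0.668]
contact_force: [0.3, 0.0, 0.1]
grip_width: 46.6
```

Run:
```python
from h import *
state();p=camera_params("wrist");cv2.imwrite("pics/w6.png",capture("wrist")[60:330,160:500]);print(proj(p,(510,-65,70)),proj(p,(539,-29,74)))
```

```text
t 8.1 pos [513.2 -66.9 123.8] xax [-0.874  0.485 -0.026] ang 2.636 z [-0.48 -0.87 -0.05] F [0.3 0.  0.1] w 46.6 q6 -1.36
[328.61314821 216.31518031] [317.71935609 272.26630903]
```

View pics/w6.png

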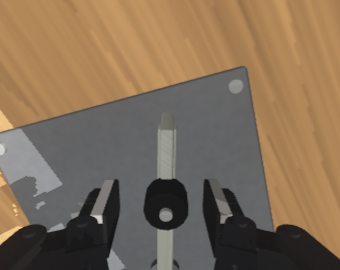

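Run:
```python
from h import *
p=camera_params("wrist")
n=np.array([.878,-.478]);a=np.array([-.478,-.878]);t=np.array([513.2,-66.9])
for nm,q,z in [("end",(328,188),70),("in",(326,240),70),("rol",(326,274),74)]:
    X=onz(p,q,z)[:2];print(nm,X.round(1),"along",a@(X-t),"norm",n@(X-t))
```

```text
end [501.1 -84.4] along 21.131786010859543 norm -2.2449728434458462
in [522.1 -48.8] along -20.189858949652567 norm -0.8106820123999574
rol [535.3 -24.5] along -47.80986905327009 norm -0.8288544523822942
```

Centred on the tab: it runs from -20 to +21 mm along the arm, 1–2 mm off across it. Descending and pinching.

>>> arm_command(increments=[{"tx": 0,"ty": 0,"tz": -0.6,"yaw": 0},{"tx": 0,"ty": 0,"tz": -0.5,"yaw": 0},{"tx": 0,"ty": 0,"tz": -0.08,"yaw": 0}])

```text
t: 8.52
ee_pos: [519.0, -69.0, 57.9]
ee_rot: [-0.16, 0.195, 0.7, -0.668]
contact_force: [0.3, 0.6, 0.6]
grip_width: 46.8
```

>>> arm_command(increments=[{"tx": 0,"ty": 0,"tz": 0,"yaw": 0},{"tx": 0,"ty": 0,"tz": 0,"yaw": 0},{"tx": 0,"ty": 0,"tz": 0,"yaw": 0},{"tx": 0,"ty": 0,"tz": 0,"yaw": 0}], gripper=-0.9, grip_force=30)

```text
t: 9.02
ee_pos: [514.9, -66.8, 60.1]
ee_rot: [-0.162, 0.192, 0.701, -0.668]
contact_force: [-3.6, 1.2, -1.9]
grip_width: 9.4
```

>>> arm_command(increments=[{"tx": 0,"ty": 0,"tz": 0,"yaw": 0},{"tx": 0,"ty": 0,"tz": 0,"yaw": 0},{"tx": 0,"ty": 0,"tz": -0.2,"yaw": 0},{"tx": 0,"ty": 0,"tz": 0,"yaw": 0}], gripper=-0.3)

```text
t: 9.52
ee_pos: [519.3, -68.5, 50.1]
ee_rot: [-0.159, 0.196, 0.7, -0.668]
contact_force: [-1.0, 0.2, -0.2]
grip_width: 30.1
```

>>> arm_command(increments=[{"tx": 0,"ty": 0,"tz": 0,"yaw": 0},{"tx": 0,"ty": 0,"tz": 0,"yaw": 0},{"tx": 0,"ty": 0,"tz": 0,"yaw": 0}], gripper=-0.9)

```text
t: 9.9
ee_pos: [515.0, -66.3, 49.8]
ee_rot: [-0.162, 0.192, 0.701, -0.667]
contact_force: [-4.3, 1.7, 6.6]
grip_width: 10.1
```

Run:
```python
from h import *
o=state();c=o["ee_pos"][:2]
P=np.array([599,71.]);r=c-P;print(np.linalg.norm(r),np.arctan2(r[1],r[0]))
for d in np.arange(0,.5,.06):
    S=np.array([[np.cos(d),-np.sin(d)],[np.sin(d),np.cos(d)]]);print(round(d,2),(P+S@r).round(1))
```

```text
t 9.9 pos [515.  -66.3  49.8] xax [-0.874  0.485 -0.029] ang 2.635 z [-0.48 -0.87 -0.06] F [-4.3  1.7  6.6] w 10.1 q6 -1.36
160.94767490956139 -2.1201648540100155
0.0 [515.  -66.3]
0.06 [523.3 -71.1]
0.12 [532.  -75.3]
0.18 [540.9 -79.1]
0.24 [550.  -82.3]
0.3 [559.3 -85. ]
0.36 [568.7 -87.1]
0.42 [578.2 -88.6]
0.48 [587.8 -89.6]
```

>>> arm_command(increments=[{"tx": 0.14,"ty": -0.08,"tz": 0,"yaw": 0.4},{"tx": 0.14,"ty": -0.07,"tz": 0,"yaw": 0.4},{"tx": 0.15,"ty": -0.06,"tz": 0,"yaw": 0.4}])

```text
t: 10.28
ee_pos: [535.6, -75.7, 49.8]
ee_rot: [-0.104, 0.123, 0.718, -0.677]
contact_force: [-4.5, 1.2, 7.1]
grip_width: 9.9
```

```bash
cat >> h.py <<'E'
def arm():
    o=state();r=o["ee_pos"][:2]-[599,71];print("rad",np.linalg.norm(r).round(1),"d_pos",(np.arctan2(r[1],r[0])+2.120).round(3),"d_yaw",(np.arctan2(rot(o["ee_rot"])[1,0],rot(o["ee_rot"])[0,0])-2.635).round(3),"Fmag",np.linalg.norm(o["contact_force"]).round(1))
E
python3 -c "
from h import *
arm()"
```

```text
t 10.28 pos [535.6 -75.7  49.8] xax [-0.948  0.318 -0.018] ang 2.818 z [-0.32 -0.95 -0.06] F [-4.5  1.2  7.1] w 9.9 q6 -1.56
rad 159.8 d_pos 0.142 d_yaw 0.183 Fmag 8.4
```

>>> arm_command(increments=[{"tx": 0.16,"ty": -0.07,"tz": 0,"yaw": 0.2},{"tx": 0.16,"ty": -0.06,"tz": 0,"yaw": 0.4},{"tx": 0.16,"ty": -0.05,"tz": 0,"yaw": 0.4},{"tx": 0.16,"ty": -0.04,"tz": 0,"yaw": 0.4}])

```text
t: 10.78
ee_pos: [570.2, -84.2, 49.8]
ee_rot: [-0.035, 0.043, 0.73, -0.681]
contact_force: [-0.6, 3.7, 3.3]
grip_width: 9.6
```

```bash
python3 -c "
from h import *
arm()"
```

```text
t 10.78 pos [570.2 -84.2  49.8] xax [-0.994  0.11  -0.007] ang 3.032 z [-0.11 -0.99 -0.07] F [-0.6  3.7  3.3] w 9.6 q6 -1.77
rad 157.8 d_pos 0.366 d_yaw 0.397 Fmag 4.9
```

>>> arm_command(increments=[{"tx": 0.13,"ty": -0.05,"tz": 0,"yaw": 0.2},{"tx": 0.13,"ty": -0.04,"tz": 0,"yaw": 0.25},{"tx": 0,"ty": 0,"tz": 0,"yaw": 0},{"tx": 0,"ty": 0,"tz": 0,"yaw": 0}])

```text
t: 11.28
ee_pos: [583.0, -85.3, 49.8]
ee_rot: [-0.014, 0.015, 0.734, -0.679]
contact_force: [-2.6, 1.3, 3.1]
grip_width: 9.6
```

Run:
```python
from h import *
arm();p=camera_params("wrist");w=capture("wrist");s=capture("scene")
cv2.imwrite("pics/w7.png",np.vstack([w[:,:], cv2.resize(s[170:295,200:400],(640,400))])[::1] if 0 else np.hstack([cv2.resize(w,(400,250)),cv2.resize(s[170:295,200:400],(400,250),interpolation=cv2.INTER_CUBIC)]))
```

```text
t 11.28 pos [583.  -85.3  49.8] xax [-0.999  0.041  0.   ] ang 3.101 z [-0.04 -1.   -0.08] F [-2.6  1.3  3.1] w 9.6 q6 -1.84
rad 157.1 d_pos 0.447 d_yaw 0.466 Fmag 4.3
```

View pics/w7.png

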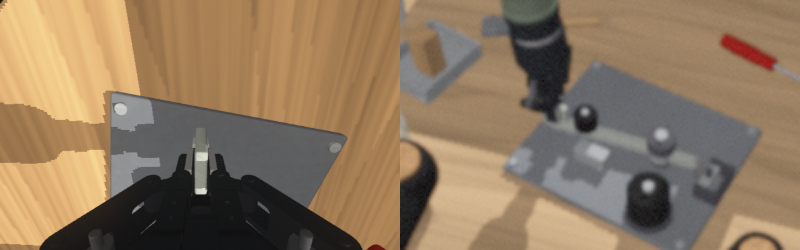

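The tab is pinched and pushed back; the block stands in the tray (top left of the scene crop). I'll check the arm angle independently from the roller.

Run:
```python
from h import *
p=camera_params("scene")
c=lambda u,v:(200+(u-400)/2,170+v/2)
rol=onz(p,c(585,111),74)[:2];piv=onz(p,c(661,131),60)[:2]
print(rol,piv)
# same-camera reference at start: roller (303.2,213.5)
r0=onz(p,(170+453/3.4,170+148/3.4),74)[:2]
for P in (np.array([595.6,80.4]),np.array([599,71.])):
    a=[np.arctan2(*(x-P)[::-1]) for x in (r0,rol)];print(a[1]-a[0],np.linalg.norm(rol-P),np.linalg.norm(r0-P))
F=[]
for i in range(6):
    capture("side");F.append(robot.get_obs()["contact_force"])
print(np.mean(F,0).round(1),np.array(F).round(1)[:,0]);arm()
```

```text
[585.20870368 -36.56271393] [578.66038407  74.7493757 ]
0.46306944439343933 117.42340264851683 120.13845886341895
0.4927193406367607 108.4432445226927 114.18324956298883
[-3.8  1.2  3.5] [-3.2 -4.  -4.9 -3.5 -3.8 -3.5]
t 11.68 pos [583.4 -85.4  49.7] xax [-0.999  0.04  -0.001] ang 3.101 z [-0.04 -1.   -0.08] F [-3.5  1.1  3. ] w 9.4 q6 -1.84
rad 157.1 d_pos 0.45 d_yaw 0.466 Fmag 4.7
```

Run:
```python
from h import *
from bench import job
print(job.hand_in());arm()
```

```text
the job is handed in; nothing more can be done
None
the job is handed in; nothing more can be done
```

I put the packing block in the steel tray and pushed the tensioner arm back past its click. I handed the job in at about 11.7 s, still pinching the tab; it gave no verdict.

- **Block:** after I let go, the wrist picture showed it standing upright in the grey tray. A later scene picture showed it still there.
- **Arm angle:** three estimates put it at 0.45 (tool position), 0.47 (tool yaw) and 0.46–0.49 rad (roller in the scene camera). All are above 0.40 and below the 0.55 end stop. They are changes from the start, taking the arm to have been at rest at 0, where its lean matched.
- **Holding force:** the fingers pinched the tab at 9.4 mm opening, with the grip set to 30 N. The wrist reading was steady at about 4–5 N. The part along the push was about 3.8 N, less than the 6–7 N expected from the spring. I did not resolve that difference.
- **Pawl:** I did not see it directly. That it clicked in is inferred from the arm being about 0.09 rad past the click angle.
- **Position mismatch:** the scene and wrist cameras disagreed by up to about 9 mm on the unit's position. I used the closer wrist measurements. The tool's radius about the estimated pivot shrank by about 4 mm over the arc, which fits a pivot error of that size.
- **Other things on the bench:** the robot did not knowingly touch any of them, but I did not measure their positions at the end.

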